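Press the round sample flask down in the water reader

TASK

At the turtle station's table, take the dust cap off the water reader's sprung ring and set it on the table, the right way up, knob on top. Then lift the round-bottomed sample flask out of its cork ring, seat it upright in the sprung ring and gently press it down until the ring is at its bottom stop; finish while still holding it pressed down there, without letting go. Leave the conical flask, the tag scanner and the wooden calipers where they are.

Things in the scene. Friction and masses are not known exactly. Their poses are not given: they have to be found in the camera images.
- reader: Water reader: grey plastic box 150 x 130 x 60 mm high (x, y, z), fixed to the table, its small dark screen on the -x side. Origin: centre of its underside, z up. Above the middle of its top stands the sprung aluminium ring on three spring rods (see ring_seat).
- ring_seat (a point): Centre of the top face of the sprung ring, on its axis; it moves down with the ring. Ring: 90 mm outside and 52 mm inside diameter, 10 mm thick, level. With the ring up the point is 105 mm above the table. The flask's ball (76 mm diameter) sits in the hole with its lowest point 10 mm below this point. The ring slides only straight up and down.
- ring (a joint): How far the sprung ring is pressed down, in m: 0 up (at rest), 0.020 at the bottom stop. The spring pushes up with about 4 N at 0, growing 0.35 N per mm to about 11 N at the stop; the stop is hard. It stays up under the weight of the flask or of the cap and springs back when let go.
- cap: Black plastic dust cap, 0.08 kg, on the sprung ring at the start. Origin: centre of the underside of its spigot, z up. Spigot 44 mm diameter, 0 to 6 mm up (it drops into the ring, so the origin starts 6 mm below ring_seat); disc 92 mm diameter, 6 to 11 mm; round knob 24 mm diameter, 11 to 41 mm, on the axis. On the table it stands level on its spigot.
- flask: Round-bottomed sample flask, amber glass with a rubber stopper, 0.14 to 0.26 kg. Origin: lowest point of the ball, z up along the neck. Ball 76 mm diameter (0 to 76 mm), neck 26 mm diameter up to 127 mm, lip 31 mm diameter to 132 mm, stopper 22 mm diameter to 145 mm. Starts upright in the cork ring, origin 15 mm above the table.
- stand: Cork ring that carries the round flask, fixed to the table, 90 mm outside and 52 mm inside diameter, 25 mm high. Origin: centre of its underside. It may swap places with the conical flask.
- cone_flask: Conical flask, amber glass with rubber stopper, 74 mm diameter at the flat base, 133 mm high, standing on the table; to be left alone. Origin: centre of its underside.
- scanner: Hand-held tag scanner, white plastic box 150 x 75 x 30 mm, lying on the table to the left; to be left alone. Origin: centre of its underside.
- calipers: Wooden calipers lying flat on the table to the right of the reader: beam 26 x 320 x 14 mm along its own y axis (about the world -x direction), two jaws 24 mm wide reaching 122 mm along its own -x from the origin (away to the right), at own y -130 mm and +40 mm; to be left alone. Origin: underside, middle of the beam.
Mind the look-alikes: they are no part of the job. Several things have the shape of the reader; the one meant has the colours described above.

How it is judged:
By the outcome, as a careful person would: the job done as asked, in the order asked, and still so for the second after the job is handed in, while the arm keeps its last pose, push and grip.
It also fails if it takes over 61 s, if anything falls off the work surface, if the arm or the gripper's body presses on something with over 40 N, if the wrist force passes 120 N, or if a joint passes its speed limit or range.

ROBOT

A 6-joint arm with a two-finger parallel gripper is mounted at the origin on the work surface. World frame = base frame: x ahead of the robot, y to its left, z up, the work surface at z = 0. Lengths are in m, angles in rad, forces in N, time in s.
With the tool pointing down it reaches from about 0.325 to 0.775 m from the base axis. Payload 9.3 kg.
Tool frame: the origin (TCP) lies at the very end of the fingers, on their centre line; the grasp point (between the pads) lies 19 mm behind it; z points along the fingers, y is the direction in which the jaws open and shut (so a half turn about z gives the same grasp; the last joint's range is limited). The gripper opens to 85 mm and grips with 20 to 120 N. Pads are 22 mm wide; open, the fingers measure 114 mm over their backs; the gripper's body (76 mm by 85 mm) begins 54 mm behind the grasp point. The pads swing forward as they close: fully open they stand 13 mm farther back than shut.
Start: joints at [-1.44, 0.259, 0.021, 1.334, 0, 1.418], TCP at [0.154, -0.528, 0.231] pointing down, gripper open.
Joint ranges: [-3.04, 3.04], [-0.91, 1.82], [-1.04, 1.36], [-1.92, 1.95], [-1.52, 1.45], [-3.14, 3.14]. Speed limits (rad/s): [2.22, 2.22, 2.79, 3.14, 3.14, 3.14].

INTERFACE

Orientations are given as a rotation vector (axis times angle).
In Python, from bench import arm, grab_frame, ticket gives the robot as it stands.
- The arm moves only by the shell command python3 -m jog 'ROWS' [FORCE]. ROWS is JSON, one flat list of numbers, 5 for each row, row after row: the closure, from 0 (fully open) to 1 (shut), then the shift along the tool's x, y, z in cm, then the turn about the tool's z in degrees. A call has exactly 10 rows; each row shifts and turns the pose as measured when the row begins, along the tool's axes as they then stand; what a row does not reach is not made up. A row lasts 1/12 s, in which the tool goes at most 41.7 mm and 7.16 degrees, less where a joint would pass 70% of its speed; a pose out of reach is approached as far as the arm can. A call is refused whole if a number of a shift passes 4.17 or a number of a turn 7.16, either way. A call with a gripper value outside its range is refused whole. The fingers move at their own pace and stop on an object; FORCE is the grip in N (left out, the last holds). Time passes only in rows, so rows that do not move let the fingers close, or fill a call up. It gives the time, the measured TCP pose, the force and the opening at its end, in the units of the state.
- arm.state(): the state, without advancing time (a new reading comes with each control period).
- grab_frame(name): name is "scene" or "side" or "wrist"; returns a dict with "img" (420x560x3 uint8, red, green, blue), "fx", "fy", "cx", "cy" (pixels), "extrinsics" (4x4, takes a point from camera to world coordinates); the wrist camera has in their place "hand_eye" (4x4, takes a point from camera to tool coordinates, whose origin is the TCP and whose axes are the flange's). Camera axes: x right, y down, z forward; pixel columns grow to the right and rows downward; lengths in m; the calibration is good to about 2 mm. A picture is of the moment at which its call begins: read the wrist's pose just before it. There is no depth.
- ticket.close_job(): hands the job in, once; it reports no verdict.
The state is a dict: "time_s": time; "joints": joint angles; "qd": joint speeds; "tau": joint torques, N m; "tool_pos": TCP position; "tool_rot": TCP orientation; "wrist_force": force on the tool from outside, world axes, zero at the start; "wrist_torque": the same for the moment, N m; "opening": finger opening in m.
Only numpy, scipy, OpenCV 4.12 (cv2) and the standard library are available. Lean on these libraries where they do the work, as an engineer would, in place of code of your own. Each camera call takes 0.05 s, during which the arm holds its last target. There are 200 camera calls.

## Working session

There is one attempt and no reset: what is moved stays moved. The work goes in short steps, Python scripts to look and compute and a shell command to move; the robot and the scene stay as the last step left them, time stands still between calls to the robot, and variables do not carry over. Pictures are saved under pics/ and viewed, about 8 in all and at most 12, crops included, and the job is handed in when it is done.

```bash
mkdir -p pics; ls; cat > h.py <<'E'
import numpy as np, cv2
from scipy.spatial.transform import Rotation as R
from bench import arm, grab_frame, ticket
def grab(cam):
    s=arm.state(); f=grab_frame(cam)
    if cam=="wrist":
        T=np.eye(4);T[:3,:3]=R.from_rotvec(s["tool_rot"]).as_matrix();T[:3,3]=s["tool_pos"]
        f["E"]=T@np.array(f["hand_eye"])
    else: f["E"]=np.array(f["extrinsics"])
    return f
def save(f,n): cv2.imwrite("pics/"+n,cv2.cvtColor(f["img"],cv2.COLOR_RGB2BGR))
def ray(f,u,v):
    d=f["E"][:3,:3]@np.array([(u-f["cx"])/f["fx"],(v-f["cy"])/f["fy"],1]); return f["E"][:3,3],d/np.linalg.norm(d)
def onz(f,u,v,z):
    o,d=ray(f,u,v); return o+d*(z-o[2])/d[2]
def proj(f,p):
    q=np.linalg.inv(f["E"])@np.append(p,1); return np.array([f["fx"]*q[0]/q[2]+f["cx"],f["fy"]*q[1]/q[2]+f["cy"]])
def tri(f,a,g,b):
    o1,d1=ray(f,*a);o2,d2=ray(g,*b)
    t=np.linalg.lstsq(np.c_[d1,-d2],o2-o1,rcond=None)[0]
    p,q=o1+t[0]*d1,o2+t[1]*d2; return (p+q)/2,np.linalg.norm(p-q)
E
python3 - <<'E'
from h import *
fs=[grab(c) for c in("scene","side")]
for c,f in zip(("scene","side"),fs): save(f,c+"0.png"); print(f["E"].round(3),f["fx"],f["cx"],f["cy"]); np.save(c+"0.npy",f,allow_pickle=True)
s=arm.state(); print(s)
E
```

```text
pics
[[-0.879  0.296 -0.374  1.127]
 [ 0.477  0.57  -0.669  0.956]
 [ 0.015 -0.766 -0.642  1.006]
 [ 0.     0.     0.     1.   ]] 497.3464269316128 276.7979875301614 216.35955966695585
[[ 0.995 -0.063  0.082  0.491]
 [-0.103 -0.654  0.75  -0.756]
 [ 0.006 -0.754 -0.657  0.786]
 [ 0.     0.     0.     1.   ]] 386.47384129775986 280.0466257406802 208.90363133313417
{'time_s': 0.1, 'joints': array([-1.43958590e+00,  2.59130501e-01,  2.08318834e-02,  1.33370469e+00,
       -9.45817131e-06,  1.41820212e+00]), 'qd': array([ 0.00141397, -0.00260159,  0.00274253, -0.0003072 , -0.00014075,
       -0.00014718]), 'tau': array([ 5.29028490e-03, -5.56692803e+01,  3.45069730e+01,  1.16206286e-02,
       -1.85577778e-04,  1.22117424e-05]), 'tool_pos': array([ 0.15396741, -0.52774199,  0.23072728]), 'tool_rot': array([-3.10882084e+00, -4.44133958e-01, -5.41253350e-06]), 'wrist_force': array([ 0.74560253, -0.66104401,  0.2875541 ]), 'wrist_torque': array([ 0.04300521, -0.00158213,  0.00344945]), 'opening': 0.08558213643641456}
```

View pics/scene0.png

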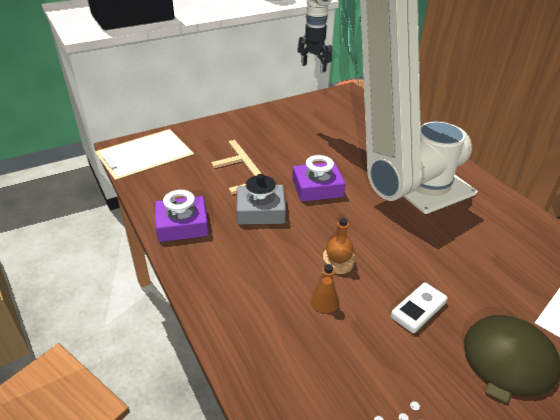

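View pics/side0.png

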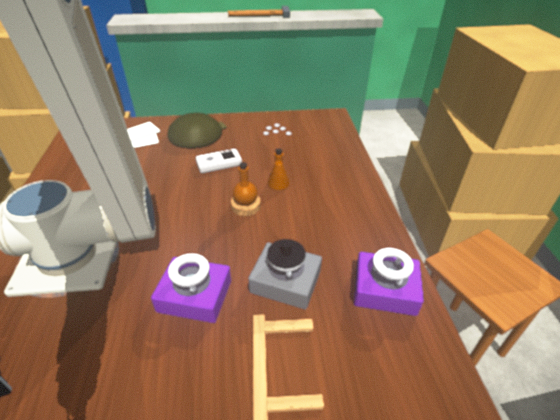

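Scene and side views. The grey reader with its black cap is at scene (262,200) and side (287,270). The look-alikes are two purple readers, at scene (181,215) and (319,180), side (390,280) and (190,285). The round flask in cork is at scene (341,250), side (245,192). The conical flask, at scene (327,290) and side (279,170), could be confused with it. I choose the grey reader and the round flask, and check them in one close crop.

```bash
python3 - <<'E'
from h import *
S=np.load("scene0.npy",allow_pickle=True).item();D=np.load("side0.npy",allow_pickle=True).item()
def crop(f,u,v,w=50): return cv2.resize(f["img"][v-w:v+w,u-w:u+w],(390,300)[:1]*2 if 0 else (300,300),interpolation=cv2.INTER_CUBIC)
im=np.vstack([np.hstack([crop(S,262,195),crop(S,341,245)]),np.hstack([crop(D,287,265),crop(D,250,185)])])
cv2.imwrite("pics/crop.png",im[:,:,::-1])
E
```

```text
(no output)
```

View pics/crop.png

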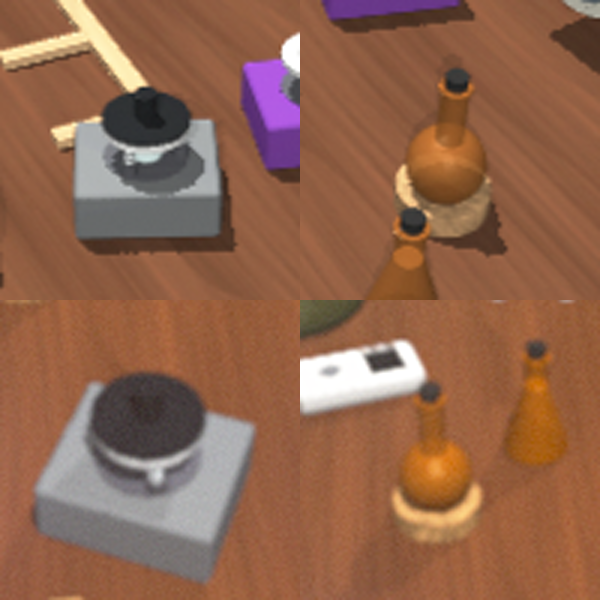

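The crop confirms a grey box with a white ring and black cap, knob up, and an amber round flask in cork. Now the positions.

```bash
python3 - <<'E'
from h import *
S=np.load("scene0.npy",allow_pickle=True).item();D=np.load("side0.npy",allow_pickle=True).item()
for n,a,b,z in [("disc",(260.7,184.7),(286.3,254.7),.110),("knobtop",(260.5,176),(286.3,249),.14),("stopper",(343.3,220),(243.7,164.3),.158),("ball",(339.7,250),(245,192),.053),("coneStop",(328.3,269),(278.5,151.5),.13)]:
    p,e=tri(S,a,D,b); print(n,p.round(4),round(e,4),onz(S,*a,z).round(4),onz(D,*b,z).round(4))
# grey box top corners via side/scene, approx
for c in [(74,122),(217,122),(219,197),(75,197)]: print(onz(S,212+c[0]/3,145+c[1]/3,.06).round(3))
for c in [(400,300),(412,322)]: pass
s=arm.state();print(R.from_rotvec(s["tool_rot"]).as_matrix().round(3))
f=grab("wrist");print(np.array(f["hand_eye"]).round(3),f["fx"])
E
```

```text
disc [ 0.5733 -0.1407  0.103 ] 0.0013 [ 0.5769 -0.1321  0.11  ] [ 0.573  -0.1473  0.11  ]
knobtop [ 0.5712 -0.1474  0.1304] 0.003 [ 0.5758 -0.1351  0.14  ] [ 0.5714 -0.157   0.14  ]
stopper [0.4851 0.1661 0.1578] 0.0022 [0.4839 0.1661 0.158 ] [0.486  0.1648 0.158 ]
ball [0.485  0.1701 0.0526] 0.0015 [0.4861 0.1704 0.053 ] [0.4843 0.1701 0.053 ]
coneStop [0.597  0.273  0.1252] 0.0005 [0.6002 0.2768 0.13  ] [0.596  0.2658 0.13  ]
[ 0.617 -0.223  0.06 ]
[ 0.481 -0.153  0.06 ]
[ 0.541 -0.042  0.06 ]
[ 0.669 -0.108  0.06 ]
[[ 0.96   0.28  -0.   ]
 [ 0.28  -0.96   0.001]
 [ 0.    -0.001 -1.   ]]
[[ 0.    -0.953 -0.303  0.076]
 [ 1.    -0.     0.001  0.   ]
 [-0.001 -0.303  0.953 -0.144]
 [ 0.     0.     0.     1.   ]] 350.2377115186695
```

```bash
python3 -m jog '[0,3.6,-1.8,0,0, 0,3.6,-1.8,0,0, 0,3.6,-1.8,0,0, 0,3.6,-1.8,0,0, 0,3.6,-1.8,0,0, 0,3.6,-1.8,0,0, 0,3.6,-1.8,0,0, 0,3.6,-1.8,0,0, 0,3.6,-1.8,0,0, 0,3.6,-1.8,0,0]' 40; python3 -c "
from h import *
s=arm.state();print(s['joints'].round(3),R.from_rotvec(s['tool_rot']).as_matrix().round(3))"
```

```text
time_s: 0.98
tool_pos: [0.4542, -0.2497, 0.2276]
tool_rot: [-3.109, -0.422, 0.003]
wrist_force: [1.1, -0.7, 0.1]
opening: 0.0856
[-6.650e-01  2.080e-01 -5.500e-02  1.312e+00  1.000e-03  2.207e+00] [[ 0.964  0.266 -0.003]
 [ 0.266 -0.964  0.004]
 [-0.002 -0.004 -1.   ]]
```

```bash
python3 -m jog '[0,3.6,-1.8,0,0, 0,3.6,-1.8,0,0, 0,3.6,-1.8,0,0, 0,3.6,-1.8,0,0, 0,0,0,0,-7, 0,0,0,0,-7, 0,0,0,0,-7, 0,0,0,0,-7, 0,0,0,0,-7, 0,0,0,0,0]'; python3 -c "
from h import *
s=arm.state();print(s['joints'].round(3),R.from_rotvec(s['tool_rot']).as_matrix().round(3))
f=grab('wrist');save(f,'w1.png');np.save('w1.npy',f,allow_pickle=True);print(proj(f,[.575,-.139,.14]),proj(f,[.575,-.139,.11]))"
```

```text
time_s: 1.82
tool_pos: [0.5823, -0.1268, 0.2232]
tool_rot: [-2.819, -1.364, 0.005]
wrist_force: [-0.1, -0.7, 0.2]
opening: 0.0855
[-0.357  0.346  0.127  1.361  0.004  1.883] [[ 0.621  0.784 -0.007]
 [ 0.784 -0.621  0.007]
 [ 0.001 -0.01  -1.   ]]
[287.62852368 236.49770784] [287.56543111 222.1830795 ]
```

View pics/w1.png

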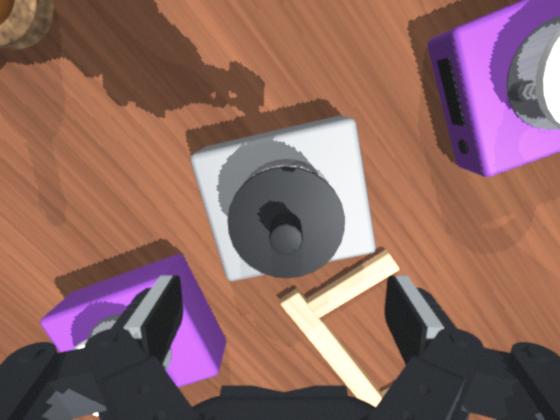

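The wrist view has the knob top at (286,237) and the disc centre at (286,221). The prediction from my estimate was (287.6,236.5) and (287.6,222), so the knob is at (0.575,-0.139). I'll descend.

```bash
python3 -m jog '[0,-0.7,0.1,0,0, 0,-0.7,0.1,0.5,0, 0,0,0,1.3,0, 0,0,0,1.4,0, 0,0,0,1.4,0, 0,0,0,1.4,0, 0,0,0,1.4,0, 0,0,0,1.4,0, 0,0,0,1,0, 0,0,0,0,0]'
```

```text
time_s: 2.7
tool_pos: [0.5697, -0.1453, 0.1191]
tool_rot: [-2.849, -1.304, 0.006]
wrist_force: [-0.8, -0.3, -0.7]
opening: 0.0851
```

```bash
python3 -m jog '[0,0.4,0,0.2,0, 0,0.4,0,0.2,0, 0,0,0,0,0, 0.5,0,0,0,0, 1,0,0,0,0, 1,0,0,0,0, 1,0,0,0,0, 1,0,0,0,0, 1,0,0,0,0, 1,0,0,0,0]' 40
```

```text
time_s: 3.53
tool_pos: [0.5757, -0.1402, 0.1177]
tool_rot: [-2.856, -1.296, 0.002]
wrist_force: [0.3, -0.5, -1.3]
opening: 0.0223
```

```bash
python3 -m jog '[1,0,0,0,0, 1,0,0,-0.5,0, 1,0,0,-1,0, 1,0,0,-1.5,0, 1,0,0,-1.5,0, 1,0,0,-1.5,0, 1,0,0,-1.5,0, 1,0,0,-1,0, 1,0,0,0,0, 1,0,0,0,0]' 40; python3 -c "
from h import *
f=grab('wrist');save(f,'w2.png');s=arm.state();print(s['joints'].round(3),R.from_rotvec(s['tool_rot']).as_matrix().round(3))"
```

```text
time_s: 4.37
tool_pos: [0.5757, -0.1406, 0.2115]
tool_rot: [-2.857, -1.296, 0.002]
wrist_force: [0.4, -0.3, -1.2]
opening: 0.0227
[-0.382  0.34   0.089  1.323  0.003  1.907] [[ 0.659  0.752 -0.003]
 [ 0.752 -0.659  0.004]
 [ 0.001 -0.005 -1.   ]]
```

View pics/w2.png

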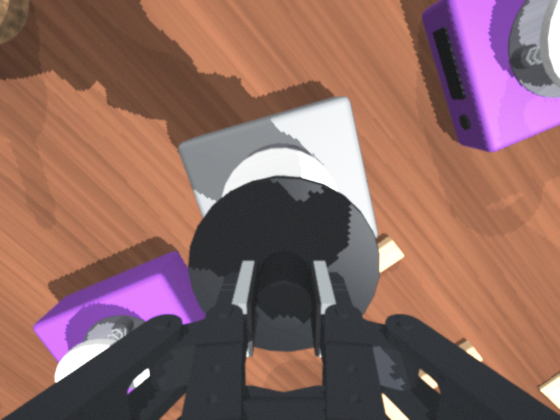

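Cap held level, with the ring bare beneath it. I'll carry it to open table near (0.44, 0.01).

```bash
python3 -m jog '[1,0.2,-1.5,0,0, 1,0.4,-2.5,0,0, 1,0.4,-3.3,0,0, 1,0.4,-3.5,0,0, 1,0.4,-3.5,0,0, 1,0.4,-3.3,0,0, 1,0.2,-2.5,0,0, 1,0,-1,0,0, 1,0,0,0,0, 1,0,0,0,0]'; python3 -c "
from h import *
s=arm.state();print(s['joints'].round(3),R.from_rotvec(s['tool_rot']).as_matrix().round(3))"
```

```text
time_s: 5.25
tool_pos: [0.4236, 0.0216, 0.2051]
tool_rot: [-2.852, -1.29, 0.014]
wrist_force: [-0.5, -0.2, 0.0]
opening: 0.0225
[-0.15   0.063 -0.288  1.233  0.004  2.141] [[ 0.66   0.751 -0.013]
 [ 0.751 -0.66   0.006]
 [-0.004 -0.014 -1.   ]]
```

```bash
python3 -m jog '[1,0,0,1,0, 1,0,0,2,0, 1,0,0,2.5,0, 1,0,0,2.5,0, 1,0,0,2.5,0, 1,0,0,2.5,0, 1,0,0,2,0, 1,0,0,1.2,0, 1,0,0,0.6,0, 1,0,0,0,0]'; python3 -c "
from h import *
s=arm.state();print(s['wrist_force'],R.from_rotvec(s['tool_rot']).as_matrix().round(3))"
```

```text
time_s: 6.08
tool_pos: [0.4334, 0.0129, 0.0277]
tool_rot: [-2.862, -1.28, 0.01]
wrist_force: [0.1, 0.3, -0.3]
opening: 0.0227
[ 0.09630328  0.2640429  -0.34890084] [[ 0.667  0.745 -0.008]
 [ 0.745 -0.667  0.004]
 [-0.003 -0.009 -1.   ]]
```

```bash
python3 -m jog '[1,0,0,0.3,0, 1,0,0,0.2,0, 1,0,0,0.2,0, 1,0,0,0.1,0, 1,0,0,0.1,0, 1,0,0,0.1,0, 1,0,0,0,0, 1,0,0,0,0, 1,0,0,0,0, 1,0,0,0,0]'
```

```text
time_s: 6.92
tool_pos: [0.4372, 0.0114, 0.0199]
tool_rot: [-2.866, -1.28, 0.002]
wrist_force: [0.2, -0.3, -0.8]
opening: 0.0229
```

```bash
python3 -m jog '[1,0,0,0.1,0, 1,0,0,0.1,0, 1,0,0,0,0, 1,0,0,0,0, 0.6,0,0,0,0, 0.4,0,0,0,0, 0,0,0,0,0, 0,0,0,0,0, 0,0,0,0,0, 0,0,0,0,0]'; python3 -c "
from h import *
s=arm.state();print(s['wrist_force'])"
```

```text
time_s: 7.75
tool_pos: [0.4376, 0.0113, 0.0184]
tool_rot: [-2.866, -1.281, 0.0]
wrist_force: [-0.6, -0.1, -0.3]
opening: 0.0857
[-0.61656019 -0.09238511 -0.26390726]
```

```bash
python3 -m jog '[0,0,0,-1,0, 0,0,0,-2.5,0, 0,0,0,-3.5,0, 0,0,0,-4,0, 0,0,0,-4,0, 0,0,0,-4,0, 0,0,0,-3,0, 0,0,0,-1,0, 0,0,0,0,0, 0,0,0,0,0]'; python3 -c "
from h import *
s=arm.state();print(s['joints'].round(3),R.from_rotvec(s['tool_rot']).as_matrix().round(3))
f=grab('wrist');save(f,'w3.png');np.save('w3.npy',f,allow_pickle=True);
for p in [(.4845,.1675,.158),(.4845,.1675,.053)]:print(proj(f,p))"
```

```text
time_s: 8.58
tool_pos: [0.4356, 0.0112, 0.2586]
tool_rot: [-2.865, -1.28, 0.005]
wrist_force: [0.2, 0.3, -0.2]
opening: 0.0855
[-1.690e-01  5.800e-02 -1.560e-01  1.361e+00  2.000e-03  2.133e+00] [[ 0.667  0.745 -0.005]
 [ 0.745 -0.667  0.003]
 [-0.001 -0.005 -1.   ]]
[171.65036867 -27.17137492]
[208.15710132  13.56268568]
```

View pics/w3.png

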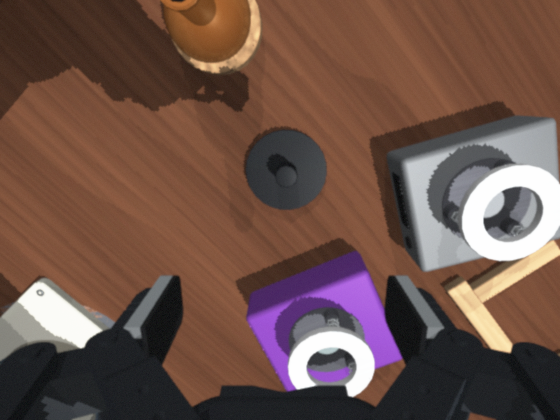

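The cap stands upright on the table at (287,170), knob on top, and the ring is bare at (512,212). On to the flask.

```bash
python3 -m jog '[0,1,-0.5,0,0, 0,2.5,-1.1,0,0, 0,3.4,-1.5,0,0, 0,3.4,-1.5,0,0, 0,2.8,-1.3,0,0, 0,1.5,-0.7,0,0, 0,0.7,-0.3,0,0, 0,0,0,0,0, 0,0,0,0,0, 0,0,0,0,0]'; python3 -c "
from h import *
s=arm.state();print(s['joints'].round(3),R.from_rotvec(s['tool_rot']).as_matrix().round(3))
f=grab('wrist');save(f,'w4.png');np.save('w4.npy',f,allow_pickle=True);
for p in [(.4845,.1675,.16),(.4845,.1675,.053)]:print(proj(f,p))"
```

```text
time_s: 9.47
tool_pos: [0.4832, 0.1761, 0.2421]
tool_rot: [-2.861, -1.271, 0.042]
wrist_force: [-0.2, 0.9, 0.9]
opening: 0.0853
[ 0.184  0.214 -0.012  1.374  0.004  2.489] [[ 0.67   0.742 -0.029]
 [ 0.742 -0.67  -0.001]
 [-0.02  -0.021 -1.   ]]
[295.94394902 222.91298535]
[294.46738681 183.97238151]
```

View pics/w4.png

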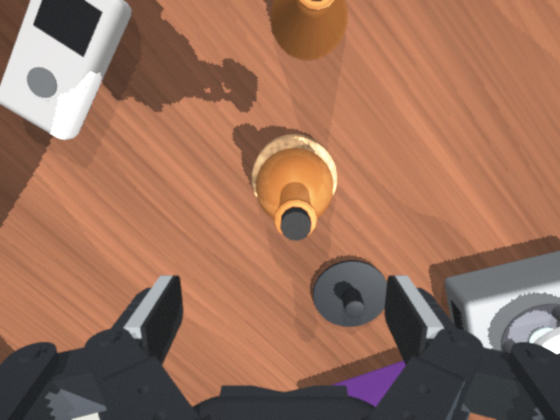

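Stopper at (295,222) and ball at (294,185) agree with the flask axis at (0.4845,0.1675). The conical flask is well clear at (310,25). I'll let the arm settle and centre it.

```bash
python3 -m jog '[0,0,0,0,0, 0,0,0,0,0, 0,-0.3,0.3,0,0, 0,-0.2,0.3,1,0, 0,0,0,1.5,0, 0,0,0,1.5,0, 0,0,0,1,0, 0,0,0,0,0, 0,0,0,0,0, 0,0,0,0,0]'; python3 -c "
from h import *
s=arm.state();M=R.from_rotvec(s['tool_rot']).as_matrix();print(M.round(3));print(M.T@(np.array([.4845,.1675,.098])-s['tool_pos']))"
```

```text
time_s: 10.35
tool_pos: [0.4827, 0.1607, 0.1897]
tool_rot: [-2.867, -1.26, 0.037]
wrist_force: [0.8, 0.4, -0.1]
opening: 0.0854
[[ 0.676  0.736 -0.026]
 [ 0.737 -0.676 -0.001]
 [-0.018 -0.018 -1.   ]]
[ 0.00787203 -0.00157113  0.09158043]
```

```bash
python3 -m jog '[0,0.4,-0.1,0,0, 0,0.4,-0.1,0.5,0, 0,0,0,1.2,0, 0,0,0,1.5,0, 0,0,0,1.5,0, 0,0,0,1.5,0, 0,0,0,1.3,0, 0,0,0,0.8,0, 0,0,0,0,0, 0,0,0,0,0]'; python3 -c "
from h import *
s=arm.state();M=R.from_rotvec(s['tool_rot']).as_matrix();print(M.round(3));print(M.T@(np.array([.4845,.1675,.098])-s['tool_pos']))"
```

```text
time_s: 11.18
tool_pos: [0.4896, 0.1714, 0.106]
tool_rot: [-2.869, -1.263, 0.022]
wrist_force: [-0.3, 0.6, 0.6]
opening: 0.0856
[[ 0.675  0.737 -0.015]
 [ 0.738 -0.675  0.001]
 [-0.01  -0.012 -1.   ]]
[-0.00623072 -0.00098714  0.00811763]
```

```bash
python3 -m jog '[0,0,0,0,0, 0,-0.3,-0.1,0.3,0, 0,-0.3,0,0.3,0, 0,0,0,0,0, 0,0,0,0,0, 0,0,0,0,0, 0,0,0,0,0, 0,0,0,0,0, 0,0,0,0,0, 0,0,0,0,0]'; python3 -c "
from h import *
s=arm.state();M=R.from_rotvec(s['tool_rot']).as_matrix();print(M.round(3));print(M.T@(np.array([.4845,.1675,.098])-s['tool_pos']))"
```

```text
time_s: 12.02
tool_pos: [0.4861, 0.1677, 0.1029]
tool_rot: [-2.87, -1.264, 0.013]
wrist_force: [-0.6, -0.9, 0.6]
opening: 0.0854
[[ 0.675  0.738 -0.01 ]
 [ 0.738 -0.675  0.002]
 [-0.005 -0.009 -1.   ]]
[-0.00118994 -0.00096943  0.00487829]
```

```bash
python3 -m jog '[0,-0.1,-0.1,0.3,0, 0,0,0,0.2,0, 0,0,0,0,0, 0.4,0,0,0,0, 0.6,0,0,0,0, 1,0,0,0,0, 1,0,0,0,0, 1,0,0,0,0, 1,0,0,0,0, 1,0,0,0,0]' 50; python3 -c "
from h import *
s=arm.state();print(R.from_rotvec(s['tool_rot']).as_matrix().round(3))"
```

```text
time_s: 12.85
tool_pos: [0.4845, 0.1676, 0.0972]
tool_rot: [-2.87, -1.264, 0.014]
wrist_force: [0.1, -0.1, -0.1]
opening: 0.0251
[[ 0.675  0.738 -0.01 ]
 [ 0.738 -0.675  0.002]
 [-0.006 -0.009 -1.   ]]
```

```bash
python3 -m jog '[1,0,0,-0.5,0, 1,0,0,-1,0, 1,0,0,-2,0, 1,0,0,-2.5,0, 1,0,0,-2.5,0, 1,0,0,-2.5,0, 1,0,0,-2.5,0, 1,0,0,-1.3,0, 1,0,0,-0.5,0, 1,0,0,0,0]' ; python3 -c "
from h import *
s=arm.state();M=R.from_rotvec(s['tool_rot']).as_matrix();print(M.round(3),s['wrist_force']);print(M.T@(np.array([.5757,-.1405,.22])-s['tool_pos']))"
```

```text
time_s: 13.68
tool_pos: [0.4839, 0.1671, 0.2626]
tool_rot: [-2.869, -1.264, 0.016]
wrist_force: [-0.7, -0.4, -1.4]
opening: 0.0253
[[ 0.675  0.738 -0.012]
 [ 0.738 -0.675  0.002]
 [-0.007 -0.01  -1.   ]] [-0.69552603 -0.41720937 -1.39349386]
[-0.16467008  0.27586672  0.04088415]
```

```bash
python3 -m jog '[1,-0.5,0.9,0,0, 1,-1,1.8,0,0, 1,-1.6,2.7,0,0, 1,-1.9,3.1,0,0, 1,-1.9,3.1,0,0, 1,-1.9,3.1,0,0, 1,-1.9,3.1,0,0, 1,-1.6,2.7,0,0, 1,-1.3,2.2,0,0, 1,-1,1.8,0,0]' ; python3 -c "
from h import *
s=arm.state();M=R.from_rotvec(s['tool_rot']).as_matrix();print(M.round(3),s['wrist_force']);print(M.T@(np.array([.5757,-.1405,.22])-s['tool_pos']))"
```

```text
time_s: 14.52
tool_pos: [0.5647, -0.1193, 0.25]
tool_rot: [-2.855, -1.272, 0.036]
wrist_force: [1.5, 0.7, -1.6]
opening: 0.0249
[[ 0.669  0.743 -0.027]
 [ 0.744 -0.669  0.005]
 [-0.014 -0.023 -1.   ]] [ 1.53170241  0.67695726 -1.55866861]
[-0.00798282  0.02302661  0.02959908]
```

```bash
python3 -m jog '[1,-0.3,0.6,0,0, 1,0,0,0,0, 1,0,0,0,0, 1,-0.2,0.4,0,0, 1,0,0,0,0, 1,0,0,0,0, 1,0,0,0,0, 1,0,0,0,0, 1,0,0,0,0, 1,0,0,0,0]' ; python3 -c "
from h import *
s=arm.state();M=R.from_rotvec(s['tool_rot']).as_matrix();print(M.round(3));print(M.T@(np.array([.5757,-.1405,.20])-s['tool_pos']))"
```

```text
time_s: 15.35
tool_pos: [0.567, -0.1313, 0.2451]
tool_rot: [-2.85, -1.269, 0.045]
wrist_force: [-0.3, -0.6, -0.7]
opening: 0.0255
[[ 0.669  0.743 -0.035]
 [ 0.743 -0.669  0.008]
 [-0.018 -0.031 -0.999]]
[-0.00021365  0.01406001  0.04473543]
```

```bash
python3 -m jog '[1,0,0.5,0,0, 1,0,0.5,0.5,0, 1,0,0.4,1,0, 1,0,0,1,0, 1,0,0,1,0, 1,0,0,0.6,0, 1,0,0,0,0, 1,0,0,0,0, 1,0,0,0,0, 1,0,0,0,0]' ; python3 -c "
from h import *
s=arm.state();M=R.from_rotvec(s['tool_rot']).as_matrix();print(M.round(3));print(M.T@(np.array([.5757,-.1405,.177])-s['tool_pos']))
S=grab('scene');D=grab('side')
np.save('S1.npy',S,allow_pickle=True);np.save('D1.npy',D,allow_pickle=True)
def crop(f,w=40):
    u,v=map(int,proj(f,[.5757,-.1405,.105])); print(u,v); return cv2.resize(f['img'][v-w-15:v+w-15,u-w:u+w],(400,400),interpolation=cv2.INTER_CUBIC)
cv2.imwrite('pics/c5.png',np.hstack([crop(S),crop(D)])[:,:,::-1])
"
```

```text
time_s: 16.18
tool_pos: [0.578, -0.1424, 0.1982]
tool_rot: [-2.85, -1.269, 0.046]
wrist_force: [-0.0, -1.1, -2.2]
opening: 0.0251
[[ 0.669  0.742 -0.036]
 [ 0.743 -0.669  0.008]
 [-0.018 -0.032 -0.999]]
[ 0.00024404 -0.00225155  0.02125634]
259 184
287 253
```

View pics/c5.png

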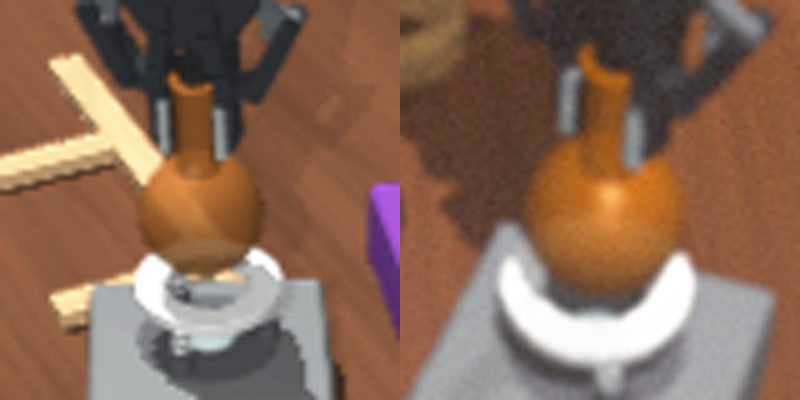

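The left and right crops show the flask upright just above the bare ring. Ball at (203,213) and ring at (208,290) in the scene crop; ball at (205,213) and ring centre u≈196 in the side crop. Checking these numerically.

```bash
python3 - <<'E'
from h import *
S=np.load("S1.npy",allow_pickle=True).item();D=np.load("D1.npy",allow_pickle=True).item();W=np.load("w3.npy",allow_pickle=True).item()
print("ball",tri(S,(259.6,171.6),D,(288,240.8)))
for f,n in((S,'S'),(D,'D'),(W,'W')): print(n,proj(f,[.5757,-.1405,.105]),proj(f,[.5757,-.1405,.095]))
print(onz(S,260.6,187,.102))
# ring in w3: white outer contour top face
m=(W["img"].min(2)>215).astype(np.uint8); m[:,:440]=0; m[:150]=0;m[270:]=0
c=cv2.findContours(m,cv2.RETR_CCOMP,cv2.CHAIN_APPROX_NONE)
for k,h in zip(c[0],c[1][0]):
    if len(k)>60: e=cv2.fitEllipse(k);print(h[3],len(k),e,cv2.boundingRect(k),onz(W,*e[0],.105))
E
```

```text
ball (array([ 0.57602455, -0.14224122,  0.15144192]), np.float64(0.0016448671310502728))
S [259.79968343 184.45977055] [259.82207686 187.09320597]
D [287.06334028 253.90404863] [286.98842407 256.74453821]
W [515.5901998  212.78262132] [508.74868156 209.41743004]
[ 0.57761299 -0.13141394  0.102     ]
-1 277 ((512.2257690429688, 212.61175537109375), (87.45040893554688, 105.94354248046875), 52.096214294433594) (462, 165, 98, 96) [ 0.57355896 -0.13837375  0.105     ]
0 164 ((512.9603881835938, 213.83351135253906), (52.29103469848633, 64.78215026855469), 54.104530334472656) (482, 185, 63, 58) [ 0.57345159 -0.13981007  0.105     ]
```

```bash
python3 -m jog '[1,0,-0.2,0,0, 1,0,0,0.5,0, 1,0,0,0.6,0, 1,0,0,0.5,0, 1,0,0,0.3,0, 1,0,0,0.2,0, 1,0,0,0,0, 1,0,0,0,0, 1,0,0,0,0, 1,0,0,0,0]' ; python3 -c "
from h import *
s=arm.state();M=R.from_rotvec(s['tool_rot']).as_matrix();print(M.round(3));print(M.T@(np.array([.575,-.140,.177])-s['tool_pos']))"
```

```text
time_s: 17.12
tool_pos: [0.5761, -0.1404, 0.1776]
tool_rot: [-2.852, -1.271, 0.041]
wrist_force: [-1.2, 1.0, 1.7]
opening: 0.0256
[[ 0.669  0.743 -0.031]
 [ 0.743 -0.669  0.007]
 [-0.016 -0.028 -0.999]]
[-0.00041914 -0.00110368  0.00066085]
```

```bash
python3 -m jog '[1,0,0,0.3,0, 1,0,0,0.3,0, 1,0,0,0.3,0, 1,0,0,0.3,0, 1,0,0,0.2,0, 1,0,0,0,0, 1,0,0,0,0, 1,0,0,0,0, 1,0,0,0,0, 1,0,0,0,0]' ; python3 -c "
from h import *
s=arm.state();M=R.from_rotvec(s['tool_rot']).as_matrix();print(M.round(3),s['wrist_force'])"
```

```text
time_s: 17.95
tool_pos: [0.576, -0.1403, 0.1647]
tool_rot: [-2.855, -1.272, 0.036]
wrist_force: [-2.1, 1.7, 6.7]
opening: 0.0251
[[ 0.669  0.743 -0.027]
 [ 0.744 -0.669  0.005]
 [-0.015 -0.024 -1.   ]] [-2.11295623  1.68297388  6.71466913]
```

```bash
python3 -m jog '[1,0,0,0.2,0, 1,0,0,0.2,0, 1,0,0,0.2,0, 1,0,0,0.2,0, 1,0,0,0,0, 1,0,0,0,0, 1,0,0,0,0, 1,0,0,0,0, 1,0,0,0,0, 1,0,0,0,0]' ; python3 -c "
from h import *
s=arm.state();M=R.from_rotvec(s['tool_rot']).as_matrix();print(M.round(3),s['wrist_force'],s['tool_pos'])"
```

```text
time_s: 18.78
tool_pos: [0.5757, -0.1401, 0.1604]
tool_rot: [-2.86, -1.274, 0.029]
wrist_force: [-2.0, 1.5, 7.7]
opening: 0.0256
[[ 0.669  0.743 -0.021]
 [ 0.744 -0.669  0.002]
 [-0.013 -0.017 -1.   ]] [-2.03309812  1.5436163   7.6747269 ] [ 0.57565701 -0.14007728  0.16038205]
```

```bash
python3 -m jog '[1,0,0,0.2,0, 1,0,0,0.2,0, 1,0,0,0.2,0, 1,0,0,0.1,0, 1,0,0,0.1,0, 1,0,0,0.1,0, 1,0,0,0.1,0, 1,0,0,0.1,0, 1,0,0,0.1,0, 1,0,0,0.1,0]' ; python3 -c "
from h import *
s=arm.state();print(s['wrist_force'],s['tool_pos'])"
```

```text
time_s: 19.62
tool_pos: [0.5754, -0.1395, 0.1576]
tool_rot: [-2.869, -1.279, 0.015]
wrist_force: [-4.4, 2.0, 12.6]
opening: 0.0251
[-4.36355306  2.01977722 12.55418104] [ 0.57536609 -0.13946989  0.15757521]
```

```bash
python3 -m jog '[1,0,0,0.2,0, 1,0,0,0.2,0, 1,0,0,0.2,0, 1,0,0,0.2,0, 1,0,0,0.2,0, 1,0,0,0.2,0, 1,0,0,0.2,0, 1,0,0,0.2,0, 1,0,0,0.2,0, 1,0,0,0.2,0]' ; python3 -c "
from h import *
s=arm.state();print(s['wrist_force'],s['tool_pos'],R.from_rotvec(s['tool_rot']).as_matrix()[:,2])
S=grab('scene');D=grab('side')
def crop(f,w=40):
    u,v=map(int,proj(f,[.5757,-.1405,.105])); return cv2.resize(f['img'][v-w-5:v+w-5,u-w:u+w],(400,400),interpolation=cv2.INTER_CUBIC)
cv2.imwrite('pics/c6.png',np.hstack([crop(S),crop(D)])[:,:,::-1]);save(S,'full6.png')
print(arm.state()['wrist_force'])"
```

```text
time_s: 20.45
tool_pos: [0.5748, -0.1383, 0.1569]
tool_rot: [2.855, 1.274, 0.007]
wrist_force: [-7.2, 4.0, 21.2]
opening: 0.0256
[-7.24152438  4.04153079 21.18322582] [ 0.57479542 -0.13833225  0.15692202] [ 0.01060473 -0.01218747 -0.99986949]
[-6.00474063  4.30538492 20.13227537]
```

View pics/c6.png

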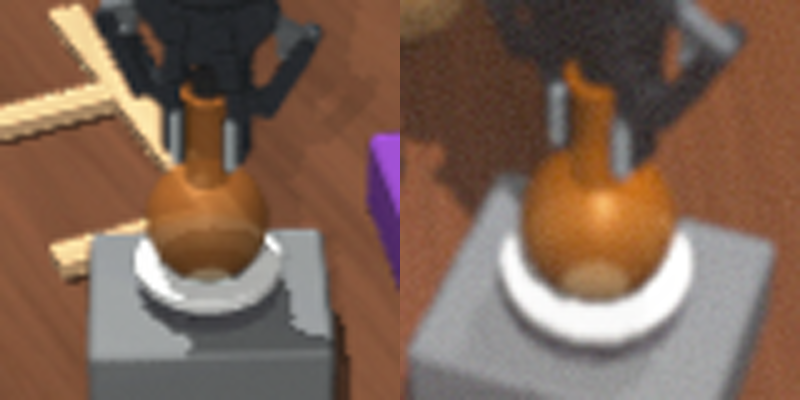

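View pics/full6.png

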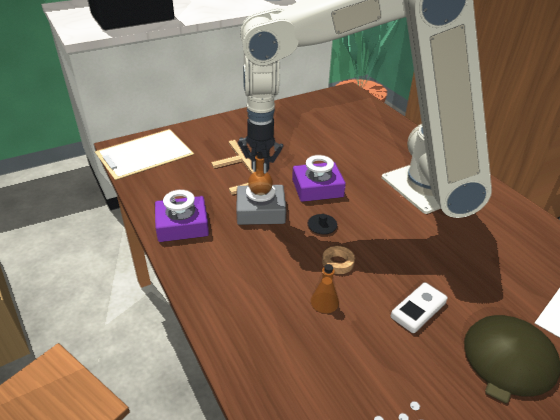

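The ring is down 5.6 px in the scene crop, which matches 20 mm. The force climbed from 12.6 to 21 N over 0.7 mm, so this is the hard stop. I'll ease to a gentler steady push.

```bash
python3 -m jog '[1,0,0,0.1,0, 1,0,0,0.1,0, 1,0,0,0.1,0, 1,0,0,0.1,0, 1,0,0,0.1,0, 1,0,0,0.1,0, 1,0,0,0.1,0, 1,0,0,0.1,0, 1,0,0,0.1,0, 1,0,0,0.15,0]' ; python3 -c "
from h import *
for i in range(4): S=grab('scene')
s=arm.state();print(s['wrist_force'],s['tool_pos'],R.from_rotvec(s['tool_rot']).as_matrix()[:,2])"
```

```text
time_s: 21.38
tool_pos: [0.574, -0.1378, 0.1569]
tool_rot: [2.845, 1.271, 0.019]
wrist_force: [-5.5, 4.1, 18.7]
opening: 0.0254
[-5.2585791   3.78048561 15.71816884] [ 0.57395294 -0.13784692  0.1569084 ] [ 0.02141771 -0.01835378 -0.99960213]
```

Holding steady at about 16 N on the stop with the height unchanged and the tilt about 1.6°. Handing in.

```bash
python3 -c "
from h import *
print(ticket.close_job());s=arm.state();print(s['time_s'],s['wrist_force'],s['tool_pos'],s['opening'])"
```

```text
the job is handed in; nothing more can be done
None
the job is handed in; nothing more can be done
```

I finished the job and handed it in at about 21.6 s, still holding the flask pressed down. No verdict was reported.

- **Cap:** I took it off the grey reader's ring and stood it on open table at about (0.44, 0.01), knob on top. The wrist view and the last scene picture both showed it upright.
- **Flask:** I lifted it by the neck from the cork ring, seated it in the sprung ring and pressed it down.
- **Bottom stop:** The tool went down about 20.7 mm from first contact. Over the last 0.7 mm the force rose from 12.6 to 21 N, and the height then stayed at 0.157 m. The ring's drop in the scene picture also matched 20 mm.
- **Final hold:** It was a steady 16 N or so upward, well under the limits, with the grip opening steady at 25 mm.
- **Left alone:** In the last scene picture the conical flask, scanner and calipers looked unmoved by eye; I did not measure them.

Three things were less than perfect:
- The tool tilted about 1.6° during the push.
- There was a 5 to 6 N sideways force at the end.
- The position estimates for the ring axis differed by 2 to 3 mm, except one rough single-view check on the scene picture, which was about 9 mm off; I did not use that one.

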